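Tip the pink-capped sample tube out of its storage sleeve

TASK

The pink-capped sample tube stands too deep in the tall pink holder to be gripped. Push the top of the pink holder over until its mouth points down and the tube slides out into the catch tray of its own stand, then let the holder swing back upright. Leave the blue holder alone.

Things in the scene. Friction and masses are not known exactly. Their poses are not given: they have to be found in the camera images.
- pink_stand: Fixed stand. Origin on the table straight below the holder's pivot, z up, x horizontal the way the holder tips. Pivot axis along y, 135 mm up, between two cheeks (50 mm along x, 158 mm high, outer faces y = +-38 mm). Grey base x = -70 to 290 mm; white-walled catch tray, open towards the cheeks, inside x = 45 to 284, y = +-70 mm, floor 8 mm up, side walls 36 mm, end wall 60 mm high.
- pink_holder (a joint): Tilt of the pink square sleeve (48 mm wide outside, 40 inside, 180 long, pivot at mid-length, so rim 225 mm up): 0 upright, 1.57 level, stop at 2.2 mouth down over the tray. A damped spring rights it when let go; pushing its rear face (-x side) 70 mm above the pivot, following the arc, takes under 8 N. Held past 2.0 rad the slippery tube slides out within a second.
- pink_tube: Loose sample tube: white body 28 mm in diameter, pink cap 34 mm in diameter, 100 mm long, about 50 g. Origin at the centre of its foot, z along the tube to the cap. It starts upright in the pink holder, foot 51 mm above the table, cap top 74 mm below the rim.
- blue_holder (a joint): Tilt (rad) of the blue holder, of the same build, on its own stand beside the pink one and holding a blue-capped tube; 0 upright. To be left alone.

How it is judged:
By the outcome, as a careful person would: the job done as asked, in the order asked, and still so for the second after the job is handed in, with the robot touching nothing.
It also fails if it takes over 38 s, if anything falls off the work surface, if the arm or the gripper's body presses on something with over 40 N, if the wrist force passes 120 N, or if a joint passes its speed limit or range.

ROBOT

A 6-joint arm with a two-finger parallel gripper is mounted at the origin on the work surface. World frame = base frame: x ahead of the robot, y to its left, z up, the work surface at z = 0. Lengths are in m, angles in rad, forces in N, time in s.
With the tool pointing down it reaches from about 0.25 to 0.725 m from the base axis. Payload 4 kg.
Tool frame: the origin (TCP) lies on the centre line of the jaws, within the pads' length; the fingertips stand 14 mm ahead of it and the grasp point (between the pads) lies 5 mm behind it (tcp_to_tips is the distance from the TCP to the fingertips, in m); z points along the fingers, y is the direction in which the jaws open and shut (so a half turn about z gives the same grasp; the last joint's range is limited). The gripper opens to 85 mm and grips with 20 to 120 N. Pads are 22 mm wide; open, the fingers measure 114 mm over their backs; the gripper's body (76 mm by 85 mm) begins 54 mm behind the grasp point. The pads swing forward as they close: fully open they stand 13 mm farther back than shut.
Start: joints at [-1.209, 0.241, 0.005, 1.335, 0, 1.571], TCP at [0.177, -0.468, 0.217] pointing down, gripper open.
Joint ranges: [-2.72, 2.72], [-1.05, 1.87], [-1.09, 1.28], [-1.99, 2.15], [-1.42, 1.44], [-3.14, 3.14]. Speed limits (rad/s): [2.79, 2.79, 3.14, 3.14, 3.14, 3.14].

INTERFACE

Orientations are given as a rotation vector (axis times angle).
In Python, from plant import read_state, get_image, camera_params, hand_in, tcp_to_tips gives the robot as it stands.
- The arm moves only by the shell command python3 -m handwheel 'ROWS' [OPENING] [FORCE]. ROWS is JSON, a list of rows, each a list of 2 entries, a list of its own where there are three numbers: the shift along the tool's x, y, z in mm, then the turn, a rotation vector about the tool's x, y, z in degrees. In form: [[[dx, dy, dz], [rx, ry, rz]], ...]. A call has 1 to 12 rows; each row shifts and turns the commanded pose from where the row before left it, along the tool's axes as they then stand; what a row does not reach is not made up. A row lasts 1/10 s, in which the tool goes at most 50 mm and 8.59 degrees, less where a joint would pass 70% of its speed; a pose out of reach is approached as far as the arm can. A call with a gripper value outside its range is refused whole. OPENING is the closure, from 0 (fully open) to 1 (shut), set as the call begins (- or left out, the last holds). The fingers move at their own pace and stop on an object; FORCE is the grip in N (left out, the last holds). Time passes only in rows, so rows that do not move let the fingers close. It gives the time, the measured TCP pose, the force and the opening at its end, in the units of the state.
- read_state(): the state, without advancing time (a new reading comes with each control period).
- get_image(name): name is "scene" or "side" or "wrist"; returns the picture (400x640x3 uint8, red, green, blue); there is no depth.
- camera_params(name): a dict with "K" (3x3 intrinsics, pixels), "pose" (4x4, takes a point from camera to world coordinates); the wrist camera has in their place "mount" (4x4, takes a point from camera to tool coordinates, whose origin is the TCP and whose axes are the flange's). Camera axes: x right, y down, z forward; pixel columns grow to the right and rows downward; lengths in m; the calibration is good to about 2 mm. A picture is of the moment at which its call begins: read the wrist's pose just before it. camera_params takes no time and is no camera call.
- hand_in(): hands the job in, once; it reports no verdict.
The state is a dict: "time_s": time; "joint_positions": joint angles; "joint_vel": joint speeds; "effort": joint torques, N m; "position": TCP position; "ee_rot": TCP orientation; "force": force on the tool from outside, world axes, zero at the start; "ft_torque": the same for the moment, N m; "grip_width": finger opening in m.
Only numpy, scipy, OpenCV 4.12 (cv2) and the standard library are available. Lean on these libraries where they do the work, as an engineer would, in place of code of your own. Each camera call takes 0.05 s, during which the arm holds its last target.

## Working session

There is one attempt and no reset: what is moved stays moved. The work goes in short steps, Python scripts to look and compute and a shell command to move; the robot and the scene stay as the last step left them, time stands still between calls to the robot, and variables do not carry over. Pictures are saved under pics/ and viewed, and the job is handed in when it is done.

```bash
ls; mkdir -p pics; python3 - <<'E'
from plant import *
import cv2,numpy as np
np.set_printoptions(precision=4,suppress=True)
s=read_state();print(s)
for n in("scene","side"):
    cv2.imwrite(f"pics/{n}0.png",get_image(n)[:,:,::-1]);p=camera_params(n);print(n,p)
print(tcp_to_tips)
E
```

```text
pics
{'time_s': 0.0, 'joint_positions': array([-1.209 ,  0.2414,  0.0037,  1.3352,  0.    ,  1.5708]), 'joint_vel': array([ 0.0001,  0.0011, -0.0015,  0.0007,  0.0002, -0.0007]), 'effort': array([  0.001 , -37.2318,  25.2408,   0.0169,  -0.0001,  -0.    ]), 'position': array([ 0.1768, -0.467 ,  0.2165]), 'ee_rot': array([-3.0883, -0.5649,  0.0005]), 'force': array([ 0.3015,  0.8588, -0.1261]), 'ft_torque': array([ 0.0105,  0.049 , -0.0231]), 'grip_width': 0.08515826100734598}
scene {'K': array([[387.2367,   0.    , 317.6505],
       [  0.    , 387.2367, 199.9015],
       [  0.    ,   0.    ,   1.    ]]), 'pose': array([[ 0.2561,  0.6007, -0.7574,  1.0631],
       [ 0.9666, -0.1687,  0.1931, -0.1434],
       [-0.0118, -0.7815, -0.6238,  0.565 ],
       [ 0.    ,  0.    ,  0.    ,  1.    ]])}
side {'K': array([[365.6456,   0.    , 317.5499],
       [  0.    , 365.6456, 198.6347],
       [  0.    ,   0.    ,   1.    ]]), 'pose': array([[-0.9708, -0.1869,  0.1502,  0.3472],
       [-0.2395,  0.728 , -0.6423,  0.4635],
       [ 0.0107, -0.6596, -0.7516,  0.6622],
       [ 0.    ,  0.    ,  0.    ,  1.    ]])}
0.014
```

View pics/scene0.png

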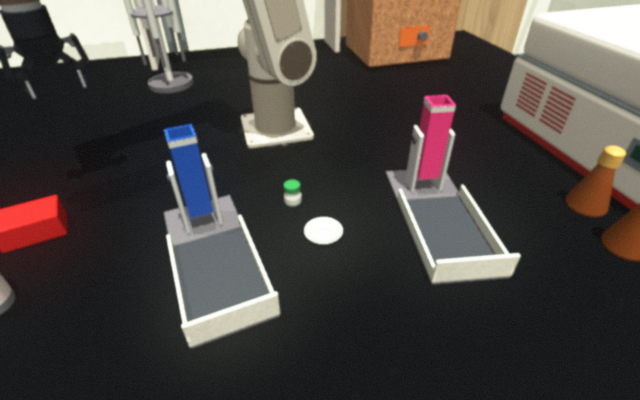

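View pics/side0.png

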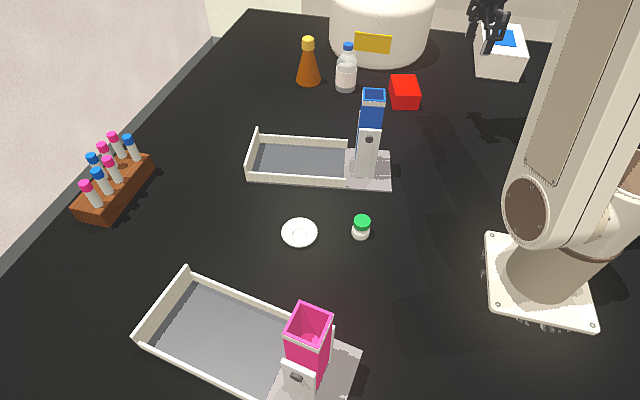

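The scene view shows the pink stand right of the base (rim near (438,100), tray end near (475,265)), and the blue one on the left. In the side view the pink rim is near (309,320). I'll enlarge both.

```bash
python3 - <<'E'
import cv2
a=cv2.imread("pics/scene0.png")[85:285,380:530];cv2.imwrite("pics/sc_c.png",cv2.resize(a,None,fx=3,fy=3,interpolation=cv2.INTER_CUBIC))
a=cv2.imread("pics/side0.png")[255:400,120:370];cv2.imwrite("pics/si_c.png",cv2.resize(a,None,fx=3.2,fy=3.2,interpolation=cv2.INTER_CUBIC))
E
```

```text
(no output)
```

View pics/sc_c.png

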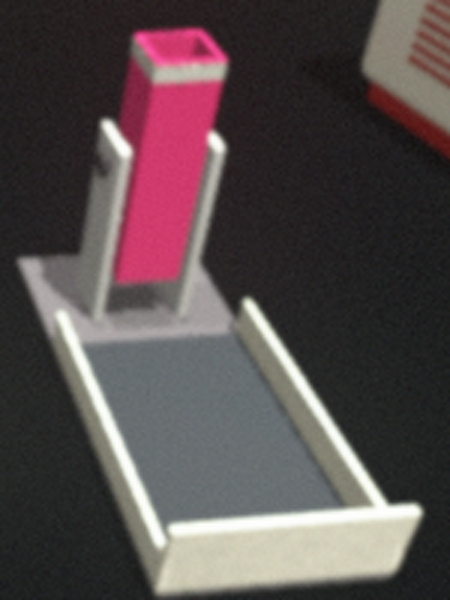

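View pics/si_c.png

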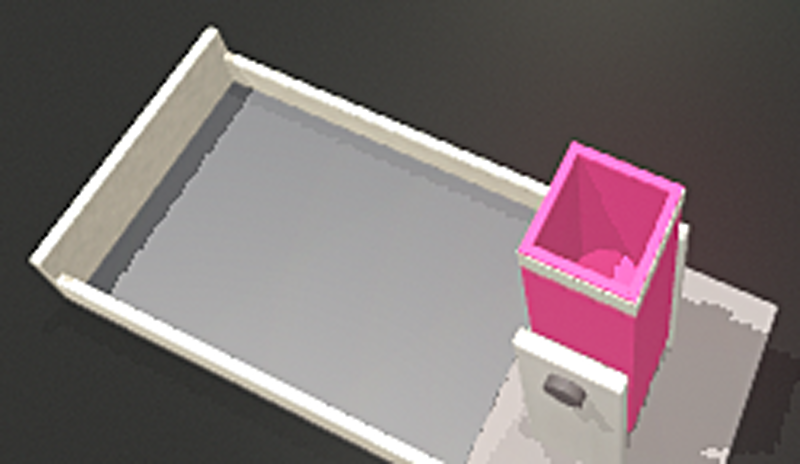

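Readings in the crops:
- Side rim corners: (575,143), (685,190), (638,305), (520,252).
- Side end-wall top corners: (210,28), (33,262).
- Scene rim corners: (135,34), (213,30), (228,67), (155,72).
- Scene end-wall top corners: (172,527), (420,508).

```bash
cat > h.py <<'E'
from plant import *
import numpy as np
from scipy.spatial.transform import Rotation as R
np.set_printoptions(precision=4,suppress=True)
def ray(n,u,v,z):
    p=camera_params(n);d=p["pose"][:3,:3]@np.linalg.inv(p["K"])@[u,v,1];o=p["pose"][:3,3]
    return o+d*(z-o[2])/d[2]
def proj(n,P):
    p=camera_params(n);q=p["pose"][:3,:3].T@(np.asarray(P)-p["pose"][:3,3]);q=p["K"]@q;return q[:2]/q[2]
E
python3 - <<'E'
from h import *
def S(l,n,z):
    o=[ray(n,*( (120+a/3.2,255+b/3.2) if n=="side" else (380+a/3,85+b/3)),z) for a,b in l];o=np.array(o);print(n,z);print(o,o.mean(0),np.linalg.norm(np.diff(o,axis=0),axis=1));return o
S([(575,143),(685,190),(638,305),(520,252)],"side",.225)
S([(135,34),(213,30),(228,67),(155,72)],"scene",.225)
a=S([(210,28),(33,262)],"side",.06)
b=S([(172,527),(420,508)],"scene",.06)
S([(120,284),(183,282)],"scene",.045)
E
```

```text
side 0.225
[[0.4155 0.2626 0.225 ]
 [0.3687 0.271  0.225 ]
 [0.3761 0.3179 0.225 ]
 [0.4236 0.3098 0.225 ]] [0.396  0.2903 0.225 ] [0.0476 0.0475 0.0482]
scene 0.225
[[0.3742 0.2682 0.225 ]
 [0.3834 0.3236 0.225 ]
 [0.4393 0.3026 0.225 ]
 [0.4326 0.2529 0.225 ]] [0.4074 0.2868 0.225 ] [0.0561 0.0597 0.0502]
side 0.06
[[0.6695 0.1695 0.06  ]
 [0.6923 0.3173 0.06  ]] [0.6809 0.2434 0.06  ] [0.1496]
scene 0.06
[[0.67   0.1699 0.06  ]
 [0.6951 0.317  0.06  ]] [0.6825 0.2434 0.06  ] [0.1492]
scene 0.045
[[0.4233 0.2624 0.045 ]
 [0.434  0.3097 0.045 ]] [0.4287 0.2861 0.045 ] [0.0485]
```

Both cameras agree on the end wall. It lies 289 mm from the rim centre, where the stand's drawing gives 290, and both lines give a yaw of -9.3°. The pivot is therefore at (0.396, 0.290). Next I'll locate blue, then work out the approach and arc in stand coordinates, with the tool's x along the stand's x.

```bash
cat >> h.py <<'E'
O=np.array([.396,.2903]);yaw=np.radians(-9.33)
u=np.array([np.cos(yaw),np.sin(yaw)]);v=np.array([-u[1],u[0]])
def st(p): d=np.asarray(p)[:2]-O;return np.array([d@u,d@v,p[2]])*1000
def w(x,y): return O+(u*x+v*y)/1000
def tcp(t,s=70,r=11):
    n=np.array([-np.cos(t),np.sin(t)]);a=np.array([np.sin(t),np.cos(t)])
    P=24*n+s*a
    c=P+r*n
    # lowest corner touches face line: (q-P).n=0
    cx=c[0];best=-1e9
    for ex in(-r,r):
        if abs(n[1])<1e-6: z=P[1];
        else: z=P[1]-((cx+ex-P[0])*n[0])/n[1]
        best=max(best,z) if t>.02 else P[1]
    return np.array([cx,best+14+135])
E
python3 - <<'E'
from h import *
print("blue",ray("scene",180,131,.225),ray("side",374,94,.225))
s=read_state();print(R.from_rotvec(s["ee_rot"]).as_matrix(),st(s["position"]))
print(np.degrees(np.arctan2(*R.from_rotvec(s["ee_rot"]).as_matrix()[[1,0],0])))
print(w(-75,0))
p=None
for t in np.arange(0,2.16,.15):
    q=tcp(t);print(round(t,2),q,None if p is None else q-p);p=q
print(tcp(2.15),tcp(2.1))
E
```

```text
blue [ 0.3872 -0.2287  0.225 ] [ 0.3891 -0.228   0.225 ]
[[ 0.9353  0.3539 -0.0007]
 [ 0.3539 -0.9353  0.0018]
 [-0.     -0.0019 -1.    ]] [ -93.5521 -782.9008  216.5958]
20.728335146438077
[0.322  0.3025]
0.0 [-35. 219.] None
0.15 [-24.1463 222.6178] [10.8537  3.6178]
0.3 [-12.7504 224.5543] [11.396   1.9365]
0.45 [ -1.0681 224.7375] [11.6823  0.1832]
0.6 [ 10.6382 223.1333] [11.7063 -1.6042]
0.75 [ 22.1056 219.7457] [11.4674 -3.3876]
0.9 [ 33.0765 214.6155] [10.9709 -5.1302]
1.05 [ 43.3046 207.8184] [10.2281 -6.7972]
1.2 [ 52.5602 199.4609] [ 9.2556 -8.3575]
1.35 [ 60.6354 189.6761] [ 8.0752 -9.7848]
1.5 [ 67.3488 178.6164] [  6.7134 -11.0597]
1.65 [ 72.5498 168.1903] [  5.2009 -10.4261]
1.8 [ 76.1214 158.4515] [ 3.5716 -9.7388]
1.95 [ 77.9835 148.1431] [  1.8621 -10.3083]
2.1 [ 78.0943 137.5633] [  0.1108 -10.5798]
[ 77.7404 134.027 ] [ 78.0943 137.5633]
```

```bash
python3 -m handwheel '[[[0,0,-20],[0,0,7.5]],[[0,0,-20],[0,0,7.5]],[[0,0,-20],[0,0,7.5]],[[0,0,-20],[0,0,7.5]],[[0,0,-10],[0,0,0]]]' 1 40; python3 - <<'E'
from h import *
s=read_state();print(st(s["position"]),R.from_rotvec(s["ee_rot"]).as_matrix(),s["joint_positions"],s["grip_width"])
E
```

```text
time_s: 0.6
position: [0.1771, -0.468, 0.3088]
ee_rot: [3.13, -0.253, 0.001]
force: [-0.3, -0.3, 0.1]
grip_width: 0.0124
[ -93.0458 -783.748   308.7561] [[ 0.987  -0.1608  0.0006]
 [-0.1608 -0.987  -0.0015]
 [ 0.0008  0.0014 -1.    ]] [-1.209   0.2213  0.2151  1.563   0.      2.0941] 0.012440589391166266
```

Joint 6 turns against j1, so this yaw would run it out of range near pink. I'll take a half turn, so the tool's x points along stand -x.

```bash
python3 -m handwheel '[[[0,0,0],[0,0,-8.5]],[[0,0,0],[0,0,-8.5]],[[0,0,0],[0,0,-8.5]],[[0,0,0],[0,0,-8.5]],[[0,0,0],[0,0,-8.5]],[[0,0,0],[0,0,-8.5]],[[0,0,0],[0,0,-8.5]],[[0,0,0],[0,0,-8.5]],[[0,0,0],[0,0,-8.5]],[[0,0,0],[0,0,-8.5]],[[0,0,0],[0,0,-8.5]]]'
python3 -m handwheel '[[[0,0,0],[0,0,-8.5]],[[0,0,0],[0,0,-8.5]],[[0,0,0],[0,0,-8.5]],[[0,0,0],[0,0,-8.5]],[[0,0,0],[0,0,-8.5]],[[0,0,0],[0,0,-8.5]],[[0,0,0],[0,0,-8.5]],[[0,0,0],[0,0,-8.5]],[[0,0,0],[0,0,-8.5]],[[0,0,0],[0,0,-8.5]]]'
python3 - <<'E'
from h import *
s=read_state();print(st(s["position"]),R.from_rotvec(s["ee_rot"]).as_matrix(),s["joint_positions"],s["grip_width"])
E
```

```text
time_s: 1.7
position: [0.1768, -0.4673, 0.3065]
ee_rot: [-2.319, -2.117, -0.001]
force: [0.4, -0.0, -1.5]
grip_width: 0.0002
time_s: 2.7
position: [0.1768, -0.4673, 0.3065]
ee_rot: [-0.28, -3.128, -0.002]
force: [-0.1, -0.3, 0.5]
grip_width: -0.0005
[ -93.4375 -783.1124  306.517 ] [[-0.9841  0.1778 -0.0006]
 [ 0.1778  0.9841  0.0016]
 [ 0.0009  0.0014 -1.    ]] [-1.209   0.2226  0.211   1.561  -0.     -1.0303] -0.00047415320703151487
```

```bash
python3 -m handwheel '[[[-10,45,0],[0,0,-0.9]],[[-10,45,0],[0,0,0]],[[-10,45,0],[0,0,0]],[[-10,45,0],[0,0,0]],[[-10,45,0],[0,0,0]],[[-10,45,0],[0,0,0]],[[0,45,0],[0,0,0]],[[0,45,0],[0,0,0]]]'
python3 -m handwheel '[[[0,45,0],[0,0,0]],[[0,45,0],[0,0,0]],[[0,45,0],[0,0,0]],[[0,45,0],[0,0,0]],[[10,45,0],[0,0,0]],[[10,45,0],[0,0,0]],[[10,45,0],[0,0,0]],[[10,45,0],[0,0,0]],[[0,45,0],[0,0,0]],[[0,15,0],[0,0,0]],[[0,0,0],[0,0,0]]]'
python3 - <<'E'
from h import *
import cv2
s=read_state();print(st(s["position"]),R.from_rotvec(s["ee_rot"]).as_matrix(),s["joint_positions"],s["grip_width"])
for n in("scene","side"): cv2.imwrite(f"pics/{n}1.png",get_image(n)[:,:,::-1])
E
```

```text
time_s: 3.5
position: [0.2982, -0.1217, 0.3068]
ee_rot: [-0.266, -3.13, -0.001]
force: [0.9, -0.1, 0.4]
grip_width: -0.0002
time_s: 4.6
position: [0.3308, 0.2985, 0.306]
ee_rot: [-0.262, -3.129, 0.003]
force: [-0.6, -1.1, 0.9]
grip_width: -0.0002
[-65.691   -2.4823 306.0256] [[-0.9861  0.1664 -0.0019]
 [ 0.1664  0.9861 -0.0018]
 [ 0.0016 -0.0021 -1.    ]] [ 0.7342  0.1121  0.0762  1.5374 -0.      0.9014] -0.00021500735577232682
```

View pics/side1.png

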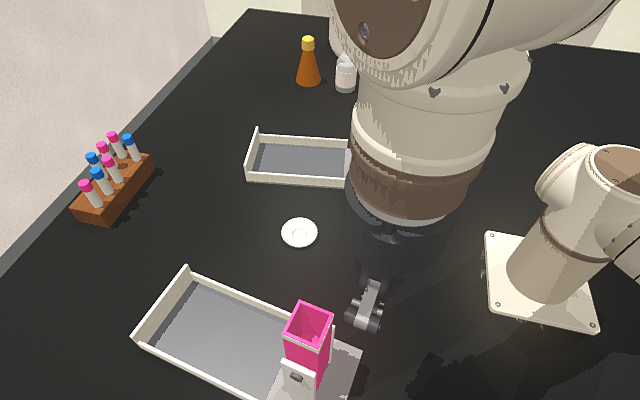

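View pics/scene1.png

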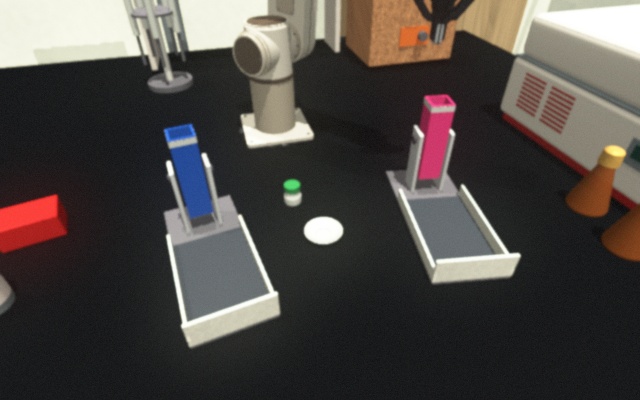

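In the side view the shut fingers hang behind the pink rim at (365,315), and in the scene view they sit above and behind it at (438,30). Blue is upright. I'll descend now.

```bash
python3 -m handwheel '[[[3,2,29],[0,0,0]],[[0,0,29],[0,0,0]],[[0,0,29],[0,0,0]],[[0,0,0],[0,0,0]]]'
python3 - <<'E'
from h import *
import cv2
s=read_state();print(st(s["position"]),s["force"])
cv2.imwrite(f"pics/side2.png",cv2.resize(get_image("side")[230:400,200:460,::-1],None,fx=3,fy=3))
E
```

```text
time_s: 5.1
position: [0.3263, 0.2959, 0.2172]
ee_rot: [-0.272, -3.124, 0.01]
force: [-0.2, 0.3, -0.5]
grip_width: -0.0
[-69.6342  -5.8076 217.205 ] [-0.24    0.3281 -0.5371]
```

View pics/side2.png

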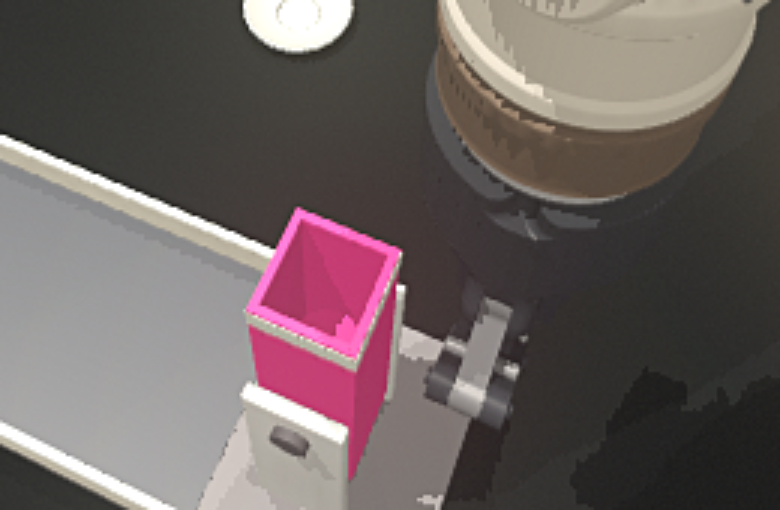

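The fingers stand clear behind the rear face, with the tips about level with the intended contact. I'll make contact and start the arc.

```bash
python3 -m handwheel '[[[-12,3,-1],[0,0,0]],[[-12,2,-1],[0,0,0]],[[-8,0,0],[0,0,0]],[[-5,0,-2],[0,0,0]],[[-6,0,-2],[0,0,0]],[[-6,0,-1],[0,0,0]],[[-6,0,-1],[0,0,0]],[[-6,0,0],[0,0,0]],[[-6,0,0],[0,0,0]]]'
python3 - <<'E'
from h import *
import cv2
s=read_state();print(st(s["position"]),s["force"])
cv2.imwrite(f"pics/side3.png",cv2.resize(get_image("side")[230:400,200:460,::-1],None,fx=3,fy=3))
E
```

```text
time_s: 6.05
position: [0.3957, 0.2929, 0.2284]
ee_rot: [-0.27, -3.13, 0.0]
force: [-0.5, 0.3, -0.1]
grip_width: 0.0001
[ -0.7238   2.5664 228.3659] [-0.4929  0.271  -0.0988]
```

View pics/side3.png

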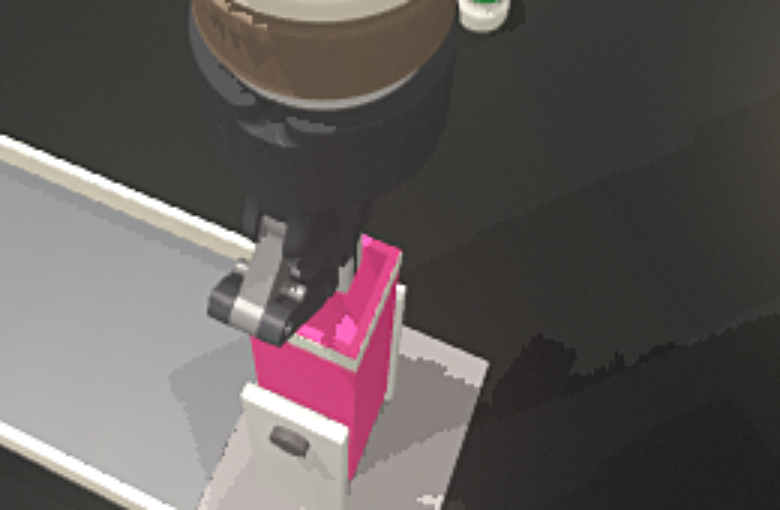

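The holder is still upright and there's no contact force, though the fingers look to be over the mouth. I'll check where the tip projects.

```bash
python3 - <<'E'
from h import *
import cv2
im=get_image("side")[:,:,::-1].copy();s=read_state();print(s["time_s"],st(s["position"]),s["force"],s["grip_width"])
Rm=R.from_rotvec(s["ee_rot"]).as_matrix()
big=cv2.resize(im[230:400,200:460],None,fx=3,fy=3)
for d,c in((.014,(0,255,0)),(0,(0,255,255)),(-.1,(255,255,0))):
  for e in(-.011,0,.011):
    q=proj("side",s["position"]+Rm@[e,0,d]);print(d,q);cv2.circle(big,tuple(int(k) for k in (q-[200,230])*3),4,c,-1)
cv2.imwrite("pics/side4.png",big)
im=get_image("scene")[:,:,::-1].copy();big=cv2.resize(im[10:210,360:530],None,fx=3,fy=3)
for d,c in((.014,(0,255,0)),(0,(0,255,255)),(-.1,(255,255,0))):
    q=proj("scene",s["position"]+Rm@[0,0,d]);cv2.circle(big,tuple(int(k) for k in (q-[360,10])*3),4,c,-1)
cv2.imwrite("pics/scene4.png",big)
E
```

```text
6.15 [ -0.4837   2.5773 228.2177] [ 0.0753  0.1377 -0.6049] 2.1684197066204258e-05
0.014 [300.4831 325.7949]
0.014 [308.4907 329.335 ]
0.014 [316.5993 332.9197]
0 [300.2021 321.2248]
0 [308.398  324.8196]
0 [316.6998 328.4609]
-0.1 [297.7304 281.0369]
-0.1 [307.5816 285.0555]
-0.1 [317.5863 289.1367]
```

View pics/side4.png

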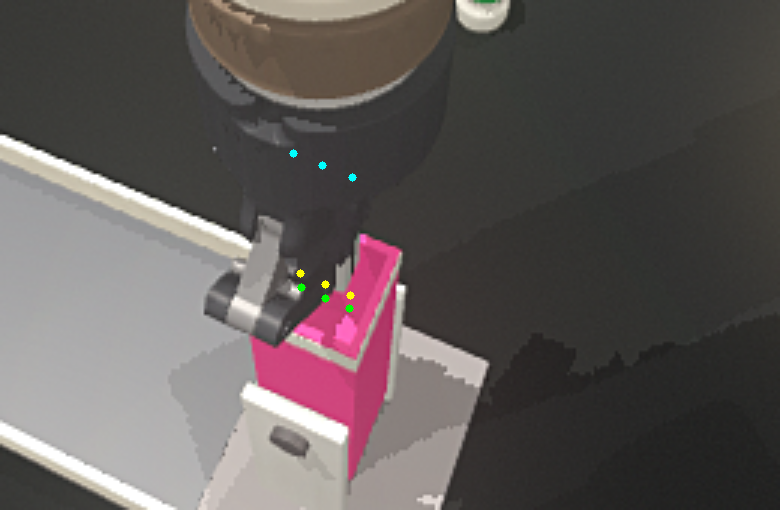

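View pics/scene4.png

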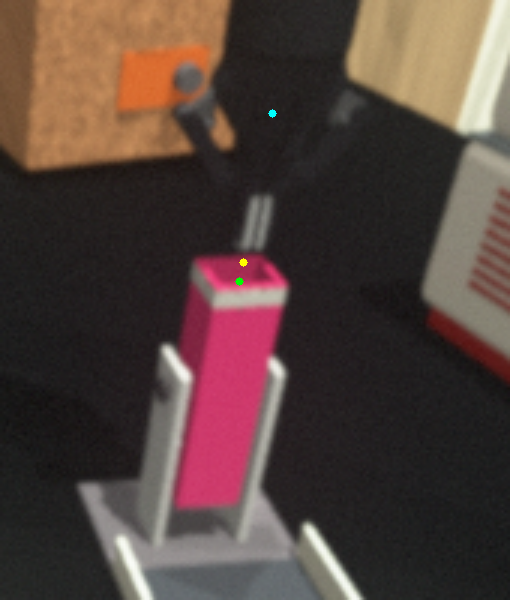

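```bash
python3 - <<'E'
from h import *
import cv2
im=get_image("side")[:,:,::-1];cv2.imwrite("pics/s5.png",cv2.resize(im[285:365,260:350],None,fx=7,fy=7,interpolation=cv2.INTER_CUBIC))
im=get_image("scene")[:,:,::-1];cv2.imwrite("pics/c5.png",cv2.resize(im[60:130,400:490],None,fx=7,fy=7,interpolation=cv2.INTER_CUBIC))
im=get_image("wrist")[:,:,::-1];cv2.imwrite("pics/w5.png",im)
E
```

```text
(no output)
```

View pics/s5.png

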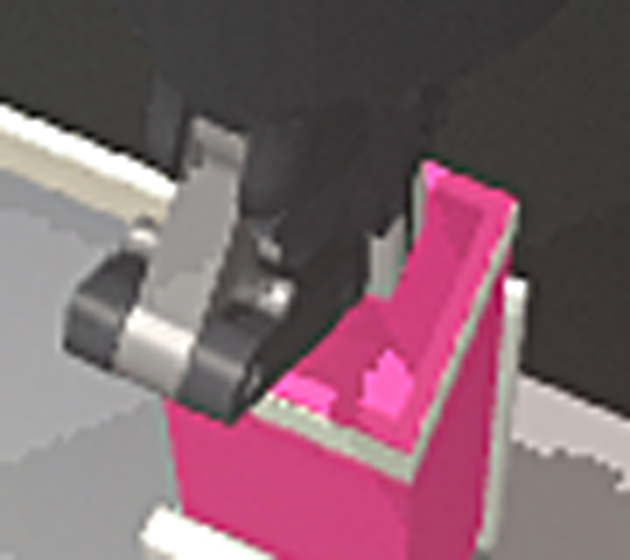

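View pics/c5.png

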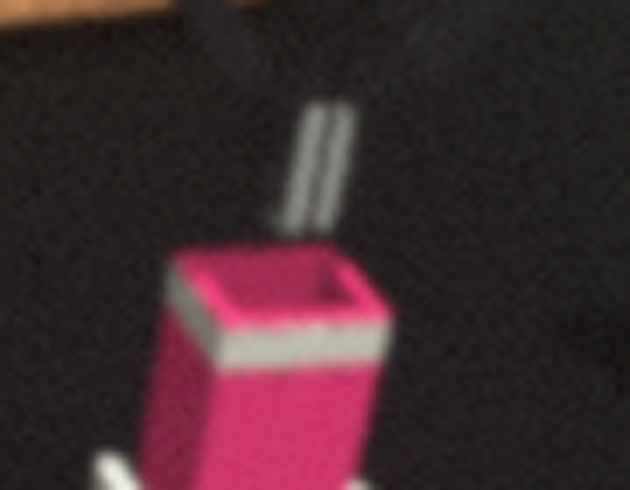

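View pics/w5.png

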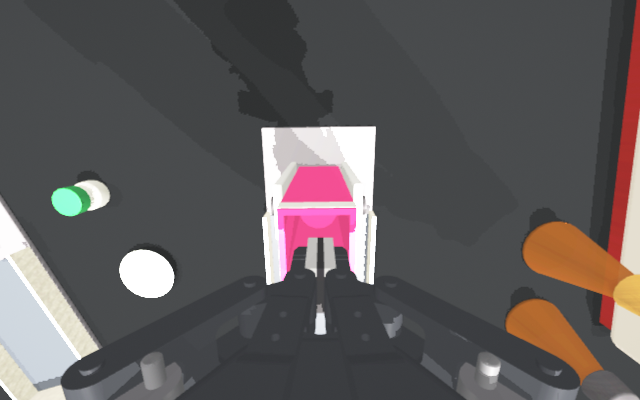

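```bash
python3 - <<'E'
from h import *
import cv2
def P(n):
    p=camera_params(n);E=np.linalg.inv(p["pose"]);return p["K"]@E[:3]
X=cv2.triangulatePoints(P("scene"),P("side"),np.array([[444.3],[92.9]]),np.array([[314.],[327.]]));X=(X[:3]/X[3]).ravel();print(X,st(X),proj("scene",X),proj("side",X))
s=read_state();print(s["time_s"],st(s["position"]))
E
```

```text
[0.3898 0.2994 0.2364] [ -7.6334   7.9553 236.3738] [443.1452  92.3442] [312.0051 328.5049]
6.35 [ -1.3595   2.5132 228.3147]
```

```bash
python3 - <<'E'
from h import *
p=camera_params("wrist");print(p["mount"])
M=np.linalg.inv(p["mount"]);K=p["K"]
def pw(X): q=K@(M@np.r_[X,1])[:3];return q[:2]/q[2]
for z in(-.03,-.01,0,.014,.03): print(z,pw([0,0,z]),pw([.011,0,z]),pw([-.011,0,z]))
s=read_state();Rm=R.from_rotvec(s["ee_rot"]).as_matrix()
for x in(-24,24):
  for y in(-24,24):
    X=np.r_[w(x,y),.225];print("rim",x,y,pw(Rm.T@(X-s["position"])))
for x,y in((-70,-50),(-70,50),(-70,-38),(-70,38)):
    X=np.r_[w(x,y),.008];print("base",pw(Rm.T@(X-s["position"])))
E
```

```text
[[-0.0014 -0.9622 -0.2725  0.0689]
 [ 1.     -0.0013 -0.0006 -0.0011]
 [ 0.0002 -0.2725  0.9622 -0.1578]
 [ 0.      0.      0.      1.    ]]
-0.03 [322.341 265.111] [322.3597 245.2005] [322.323  284.1968]
-0.01 [322.0699 248.2825] [322.0813 230.4779] [322.059  265.4361]
0 [321.9574 241.2919] [321.966  224.3843] [321.949  257.6155]
0.014 [321.8195 232.7328] [321.8253 216.9414] [321.814  248.0181]
0.03 [321.6848 224.3665] [321.688  209.6848] [321.6816 238.6135]
rim -24 -24 [277.565  204.7153]
rim -24 24 [357.3109 203.9102]
rim 24 -24 [281.419  275.7647]
rim 24 24 [355.4001 275.0812]
base [280.2726 125.0649]
base [356.8018 124.2188]
base [289.4487 124.9634]
base [347.6109 124.3204]
```

```bash
python3 - <<'E'
import cv2
a=cv2.imread("pics/w5.png")[110:360,230:410];cv2.imwrite("pics/w5c.png",cv2.resize(a,None,fx=2.4,fy=2.4,interpolation=cv2.INTER_CUBIC))
E
```

```text
(no output)
```

View pics/w5c.png

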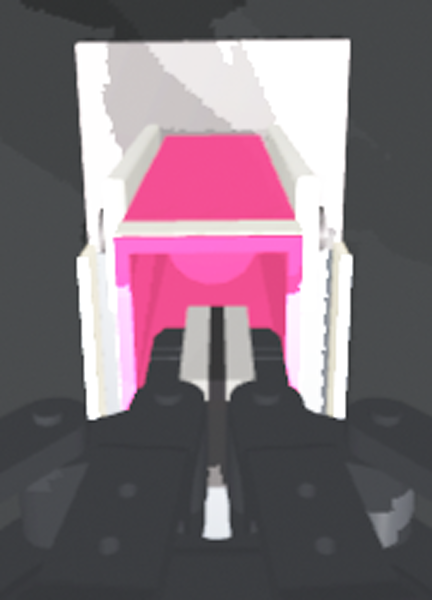

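Both the wrist view and triangulation put the shut tips near z = 236, about 8 mm behind the reported TCP rather than 14 mm ahead. The fingers therefore skimmed over the rim, and nothing has moved. I'll back off and come down about 25 mm deeper.

```bash
python3 -m handwheel '[[[0,0,-15],[0,0,0]],[[0,-2,-15],[0,0,0]],[[25,0,0],[0,0,0]],[[25,0,0],[0,0,0]],[[24,0,0],[0,0,0]],[[0,0,0],[0,0,0]],[[0,0,22],[0,0,0]],[[0,0,22],[0,0,0]],[[0,0,22],[0,0,0]],[[0,0,0],[0,0,0]]]'
python3 - <<'E'
from h import *
import cv2
s=read_state();print(st(s["position"]),s["force"])
cv2.imwrite(f"pics/side6.png",cv2.resize(get_image("side")[230:400,200:460,::-1],None,fx=3,fy=3))
p=None
for t in np.arange(0,2.2,.15):
    q=tcp(t)-[0,22];print(round(t,2),q,None if p is None else q-p);p=q
E
```

```text
time_s: 7.35
position: [0.3208, 0.3022, 0.1898]
ee_rot: [-0.27, -3.126, 0.007]
force: [-0.9, -0.2, -1.2]
grip_width: 0.0003
[-76.1709  -0.472  189.786 ] [-0.8967 -0.2107 -1.1555]
0.0 [-35. 197.] None
0.15 [-24.1463 200.6178] [10.8537  3.6178]
0.3 [-12.7504 202.5543] [11.396   1.9365]
0.45 [ -1.0681 202.7375] [11.6823  0.1832]
0.6 [ 10.6382 201.1333] [11.7063 -1.6042]
0.75 [ 22.1056 197.7457] [11.4674 -3.3876]
0.9 [ 33.0765 192.6155] [10.9709 -5.1302]
1.05 [ 43.3046 185.8184] [10.2281 -6.7972]
1.2 [ 52.5602 177.4609] [ 9.2556 -8.3575]
1.35 [ 60.6354 167.6761] [ 8.0752 -9.7848]
1.5 [ 67.3488 156.6164] [  6.7134 -11.0597]
1.65 [ 72.5498 146.1903] [  5.2009 -10.4261]
1.8 [ 76.1214 136.4515] [ 3.5716 -9.7388]
1.95 [ 77.9835 126.1431] [  1.8621 -10.3083]
2.1 [ 78.0943 115.5633] [  0.1108 -10.5798]
```

View pics/side6.png

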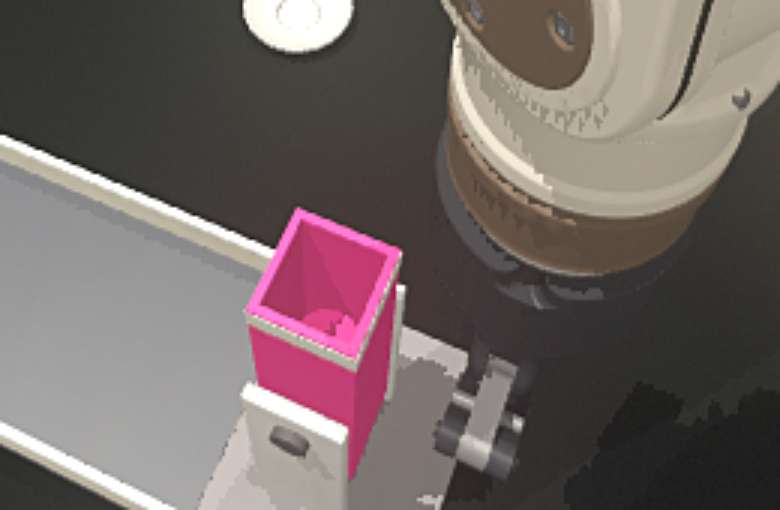

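```bash
python3 -m handwheel '[[[-15,0,-2],[0,0,0]],[[-14,0,-2],[0,0,0]],[[-10,0,-2],[0,0,0]],[[-6,0,-2],[0,0,0]],[[-6,0,-2],[0,0,0]],[[-6,0,-1],[0,0,0]],[[-6,0,-1],[0,0,0]],[[-6,0,0],[0,0,0]],[[0,0,0],[0,0,0]]]'
python3 - <<'E'
from h import *
import cv2
s=read_state();print(st(s["position"]),s["force"])
cv2.imwrite(f"pics/side7.png",cv2.resize(get_image("side")[230:400,200:460,::-1],None,fx=2,fy=2))
cv2.imwrite(f"pics/sc7.png",cv2.resize(get_image("scene")[20:280,370:540,::-1],None,fx=2,fy=2))
E
```

```text
time_s: 8.3
position: [0.3908, 0.2917, 0.2044]
ee_rot: [0.271, 3.129, -0.0]
force: [-0.7, 0.1, 0.8]
grip_width: -0.0003
[ -5.3715   0.577  204.3822] [-0.6596  0.0647  0.8401]
```

View pics/side7.png

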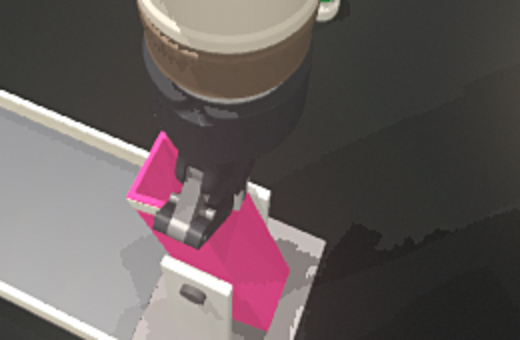

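View pics/sc7.png

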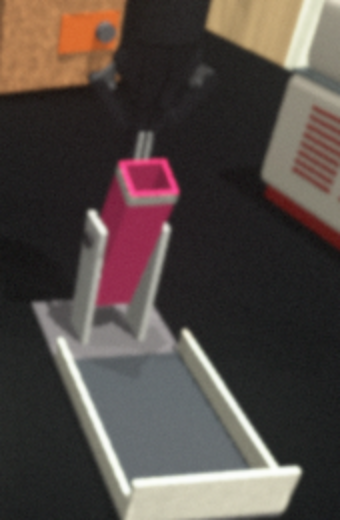

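The holder is tilted about 0.45 rad, with the fingers behind it and the rim at (150,165). I'll continue along the arc.

```bash
python3 -m handwheel '[[[-5,0,1],[0,0,0]],[[-6,0,1],[0,0,0]],[[-6,0,1],[0,0,0]],[[-6,0,2],[0,0,0]],[[-6,0,2],[0,0,0]],[[-5.5,0,2.5],[0,0,0]],[[-5.5,0,2.5],[0,0,0]],[[-5,0,3.5],[0,0,0]],[[-5,0,3.5],[0,0,0]],[[-4.5,0,4],[0,0,0]],[[-4.5,0,4],[0,0,0]],[[0,0,0],[0,0,0]]]'
python3 - <<'E'
from h import *
import cv2
s=read_state();print(st(s["position"]),s["force"])
cv2.imwrite(f"pics/side8.png",cv2.resize(get_image("side")[230:400,200:460,::-1],None,fx=2,fy=2))
cv2.imwrite(f"pics/sc8.png",cv2.resize(get_image("scene")[20:280,370:540,::-1],None,fx=2,fy=2))
E
```

```text
time_s: 9.6
position: [0.4486, 0.2814, 0.1766]
ee_rot: [-0.271, -3.13, 0.002]
force: [-0.5, 1.6, 2.5]
grip_width: 0.0003
[ 53.3482  -0.2806 176.6051] [-0.5382  1.5768  2.4919]
```

View pics/side8.png

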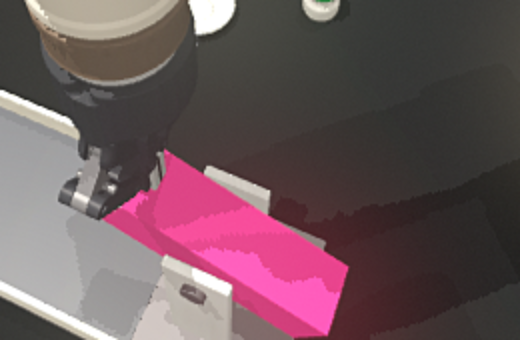

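View pics/sc8.png

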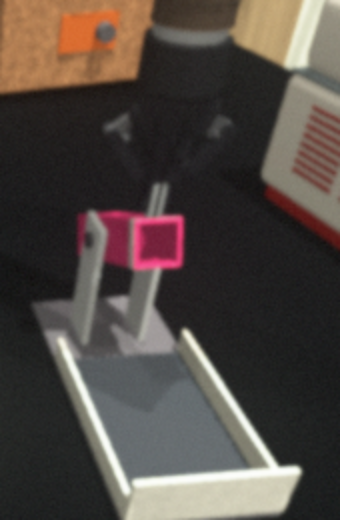

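The holder is at about 1.2 rad and the force is 3 N. I'll carry on down to about 2.1 rad.

```bash
python3 -m handwheel '[[[-4,0,5],[0,0,0]],[[-4,0,5],[0,0,0]],[[-3,0,5.5],[0,0,0]],[[-3,0,5.5],[0,0,0]],[[-2.5,0,5.5],[0,0,0]],[[-2.5,0,5],[0,0,0]],[[-2,0,5],[0,0,0]],[[-2,0,5],[0,0,0]],[[-1,0,5],[0,0,0]],[[-1,0,5],[0,0,0]],[[0,0,4],[0,0,0]],[[0,0,0],[0,0,0]]]'
python3 - <<'E'
from h import *
import cv2
s=read_state();print(st(s["position"]),s["force"])
cv2.imwrite(f"pics/side9.png",cv2.resize(get_image("side")[230:400,100:460,::-1],None,fx=2,fy=2))
cv2.imwrite(f"pics/sc9.png",cv2.resize(get_image("scene")[20:280,370:540,::-1],None,fx=2,fy=2))
E
```

```text
time_s: 10.9
position: [0.473, 0.2775, 0.1213]
ee_rot: [0.27, 3.13, -0.0]
force: [1.1, 0.4, 3.6]
grip_width: -0.0001
[ 78.0508  -0.1332 121.3027] [1.0914 0.3695 3.6261]
```

View pics/side9.png

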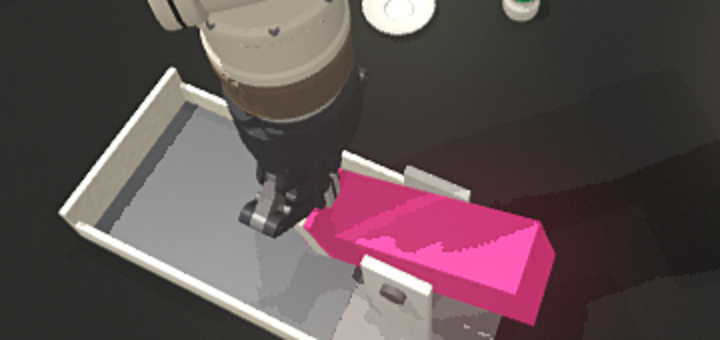

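View pics/sc9.png

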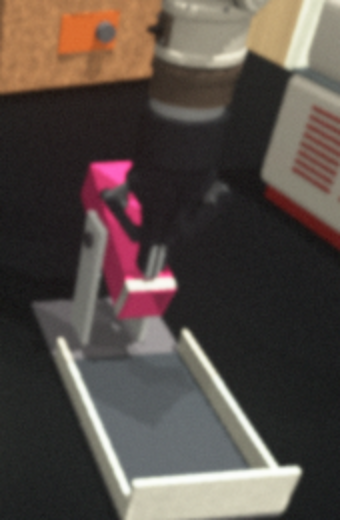

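The mouth is now below level at roughly 1.85 rad, and the tube isn't out yet. I'll push farther down and slightly back, watching the force for the stop.

```bash
python3 -m handwheel '[[[1,0,4],[0,0,0]],[[1.5,0,4],[0,0,0]],[[2,0,4],[0,0,0]],[[0,0,0],[0,0,0]]]'
python3 - <<'E'
from h import *
import cv2
s=read_state();print(st(s["position"]),s["force"])
cv2.imwrite(f"pics/side10.png",cv2.resize(get_image("side")[230:400,100:460,::-1],None,fx=2,fy=2))
cv2.imwrite(f"pics/sc10.png",cv2.resize(get_image("scene")[20:280,370:540,::-1],None,fx=2,fy=2))
E
```

```text
time_s: 11.4
position: [0.4712, 0.2781, 0.1106]
ee_rot: [0.271, 3.124, 0.0]
force: [5.4, -1.6, 4.8]
grip_width: -0.0002
[ 76.1523   0.1878 110.5501] [ 5.3656 -1.5986  4.8101]
```

View pics/side10.png

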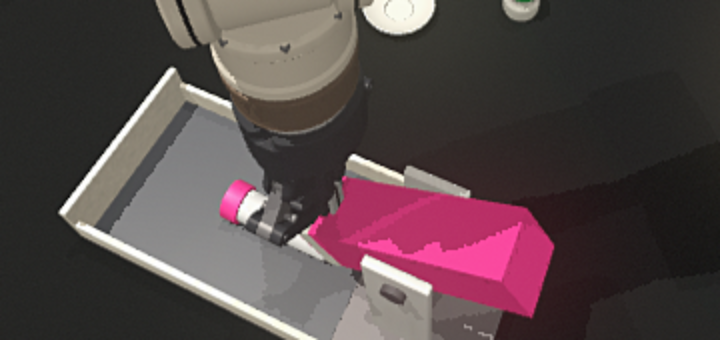

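View pics/sc10.png

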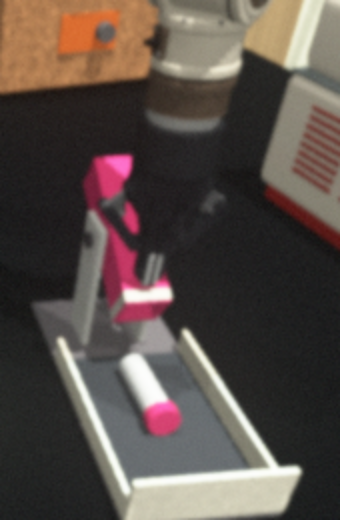

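The tube has slid out; its cap is in the tray at (160,417). I'll hold a moment and look again before releasing.

```bash
python3 -m handwheel '[[[0,0,2],[0,0,0]],[[0,0,0],[0,0,0]],[[0,0,0],[0,0,0]],[[0,0,0],[0,0,0]],[[0,0,0],[0,0,0]],[[0,0,0],[0,0,0]],[[0,0,0],[0,0,0]],[[0,0,0],[0,0,0]]]'
python3 - <<'E'
from h import *
import cv2
s=read_state();print(st(s["position"]),s["force"])
cv2.imwrite(f"pics/sc11.png",cv2.resize(get_image("scene")[20:280,370:540,::-1],None,fx=2,fy=2))
E
```

```text
time_s: 12.3
position: [0.4709, 0.2782, 0.1088]
ee_rot: [0.271, 3.125, 0.0]
force: [4.0, -1.7, 4.3]
grip_width: 0.0001
[ 75.856    0.1717 108.7636] [ 3.9548 -1.7334  4.3357]
```

View pics/sc11.png

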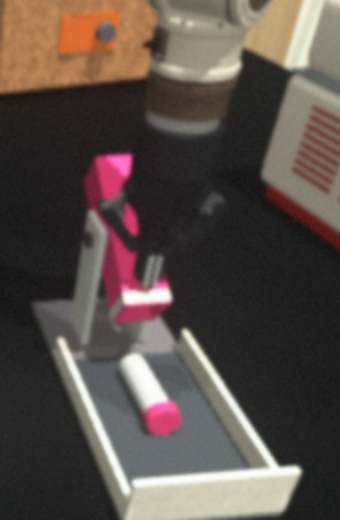

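The tube is at rest in the tray. I'll ease back along the same arc.

```bash
python3 -m handwheel '[[[-1.5,0,-5],[0,0,0]],[[-1.5,0,-5],[0,0,0]],[[-1,0,-5],[0,0,0]],[[0.5,0,-6],[0,0,0]],[[1.5,0,-6],[0,0,0]],[[2,0,-5.5],[0,0,0]],[[2.5,0,-5.5],[0,0,0]],[[3,0,-5.5],[0,0,0]],[[3,0,-5.5],[0,0,0]],[[3.5,0,-5.5],[0,0,0]],[[4,0,-5],[0,0,0]],[[4,0,-5],[0,0,0]]]'
python3 -m handwheel '[[[4.5,0,-4],[0,0,0]],[[4.5,0,-4],[0,0,0]],[[5,0,-4],[0,0,0]],[[5,0,-4],[0,0,0]],[[5.5,0,-3],[0,0,0]],[[5.5,0,-2.5],[0,0,0]],[[6,0,-2],[0,0,0]],[[6,0,-2],[0,0,0]],[[6,0,-1],[0,0,0]],[[6,0,-1],[0,0,0]],[[6,0,0],[0,0,0]],[[6,0,0],[0,0,0]]]'
python3 - <<'E'
from h import *
import cv2
s=read_state();print(st(s["position"]),s["force"])
cv2.imwrite(f"pics/side12.png",cv2.resize(get_image("side")[230:400,100:460,::-1],None,fx=2,fy=2))
E
```

```text
time_s: 13.55
position: [0.4479, 0.2816, 0.1726]
ee_rot: [-0.27, -3.129, 0.001]
force: [0.6, 0.4, 1.8]
grip_width: 0.0001
time_s: 14.75
position: [0.3832, 0.2931, 0.1999]
ee_rot: [0.27, 3.13, 0.0]
force: [-0.6, 0.2, -0.4]
grip_width: -0.0001
[-13.0592   0.7202 199.8861] [-0.5628  0.2327 -0.3899]
```

View pics/side12.png

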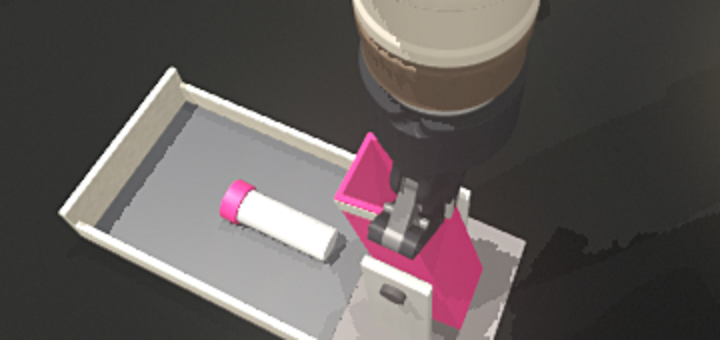

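The tube lies whole in the tray at (280,218), and the holder is back to about 0.3 rad with the fingers behind it. I'll retreat fully, then lift.

```bash
python3 -m handwheel '[[[6,0,1],[0,0,0]],[[6,0,2],[0,0,0]],[[6,0,2],[0,0,0]],[[7,0,0],[0,0,0]],[[10,0,0],[0,0,0]],[[15,0,0],[0,0,0]],[[20,0,0],[0,0,0]],[[10,0,-20],[0,0,0]],[[0,0,-40],[0,0,0]],[[0,0,-40],[0,0,0]],[[0,0,0],[0,0,0]],[[0,0,0],[0,0,0]]]'
python3 -m handwheel '[[[0,0,0],[0,0,0]],[[0,0,0],[0,0,0]],[[0,0,0],[0,0,0]],[[0,0,0],[0,0,0]],[[0,0,0],[0,0,0]],[[0,0,0],[0,0,0]],[[0,0,0],[0,0,0]],[[0,0,0],[0,0,0]],[[0,0,0],[0,0,0]],[[0,0,0],[0,0,0]]]'
python3 - <<'E'
from h import *
import cv2
s=read_state();print(s["time_s"],st(s["position"]),s["force"])
cv2.imwrite(f"pics/side13.png",get_image("side")[:,:,::-1])
cv2.imwrite(f"pics/sc13.png",get_image("scene")[:,:,::-1])
E
```

```text
time_s: 16.0
position: [0.3045, 0.3073, 0.2959]
ee_rot: [0.269, 3.128, 0.004]
force: [-0.5, 0.2, -1.0]
grip_width: -0.0001
time_s: 17.0
position: [0.3048, 0.3068, 0.2949]
ee_rot: [0.27, 3.13, 0.0]
force: [0.9, -0.9, -0.1]
grip_width: 0.0001
17.0 [-92.6278   1.4636 294.938 ] [ 0.9459 -0.8873 -0.1434]
```

View pics/side13.png

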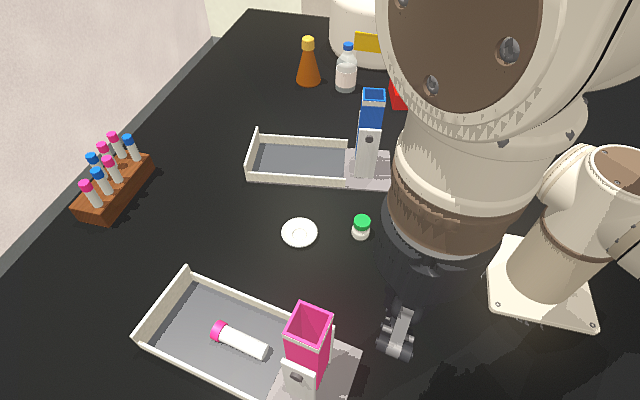

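View pics/sc13.png

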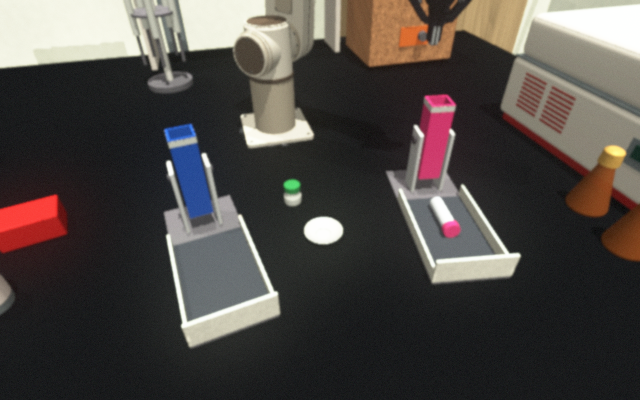

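The pink holder is upright with its rim at (309,320) as at the start, and the tube lies in its tray at (240,340). Blue is unchanged, and the arm is clear.

```bash
python3 -c "
from plant import hand_in
print(hand_in())"
```

```text
the job is handed in; nothing more can be done
None
```

I tipped the pink holder with the shut fingers until the tube slid out into the tray of its own stand. I then eased the holder back along the same arc, moved the arm clear and handed the job in at about 17 s.

- **Last checks:** both cameras show the pink holder upright as at the start, its tube lying fully inside its tray, and the blue holder as it was. The force readings I took while pushing stayed under about 8 N, and the last one, with the arm clear, was about 1 N. I did not measure the holder's angle numerically; I judged it from the pictures.
- **What disagreed:** my first pass went over the holder's rim without tipping it. By the images, the shut fingertips sat about 8 mm behind the reported TCP, not 14 mm ahead as given. I went about 25 mm deeper on the second pass, and that one worked. I noticed no effect on the tube or holder from the first pass.

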